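# Clear the jig and hold a transformer bracket level above it

## Robot

A 7-joint arm with a two-finger parallel gripper is mounted at the origin on the work surface. World frame = base frame: x ahead of the robot, y to its left, z up, the work surface at z = 0. Lengths are in mm, angles in rad, forces in N, time in s.
With the tool pointing down it reaches from about 400 to 850 mm from the base axis. Payload 10.4 kg.
Tool frame: the origin (TCP) lies between the finger pads; the fingertips stand 22 mm ahead of it and the grasp point (between the pads) lies 3 mm ahead of it (ctrl.tips_ahead is the distance from the TCP to the fingertips, in mm); z points along the fingers, y is the line along which they close (so a half turn about z gives the same grasp; the last joint's range is limited). The gripper opens to 85 mm and grips with 20 to 120 N. Pads are 22 mm wide; open, the fingers measure 114 mm over their backs; the gripper's body (76 mm by 85 mm) begins 54 mm behind the grasp point. The pads swing forward as they close: fully open they stand 13 mm farther back than shut.
Start: joints at [-1.268, 0.332, -0.065, 1.46, 0.022, 1.35, -0.088], TCP at [200.029, 592.146, 253.338] pointing down, gripper open.
Joint ranges: [-2.6, 2.6], [-0.5, 2.12], [-1.47, 1.34], [0.16, 2.42], [-1.27, 4.41], [0.06, 2.06], [-2.6, 2.6]. Speed limits (rad/s): [2.22, 2.22, 2.79, 2.79, 3.14, 3.14, 3.14].

## Interface

Orientations are given as a unit quaternion [x, y, z, w].
In Python, from plant import ctrl gives the robot as it stands.
- The arm moves only by the shell command python3 -m handwheel 'ROWS' [OPENING] [FORCE]. ROWS is text: rows parted by semicolons, each of 6 numbers parted by spaces: the shift along the tool's x, y, z in mm, then the turn, a rotation vector about the tool's x, y, z in rad. In form: dx dy dz rx ry rz; .... A call has exactly 5 rows; each row is the pose to reach, as a shift and turn from the pose commanded when the call began, along the tool's axes at that moment; what a row does not reach only later rows make up. A row lasts 1/12 s, in which the tool goes at most 41.7 mm and 7.16 degrees, less where a joint would pass 70% of its speed; a pose out of reach is approached as far as the arm can. A call with a gripper value outside its range is refused whole. OPENING is the closure, from 0 (fully open) to 1 (shut), set as the call begins (- or left out, the last holds). The fingers move at their own pace and stop on an object; FORCE is the grip in N (left out, the last holds). Time passes only in rows, so rows that repeat a pose let the fingers close, or fill a call up. It gives the time, the measured TCP pose, the force, the opening and the grip force at its end, in the units of the state.
- ctrl.get_state(): the state, without advancing time (a new reading comes with each control period).
- ctrl.grab_frame(name): name is "scene" or "top" or "wrist"; returns a dict with "frame" (480x640x3 uint8, red, green, blue), "camera_matrix" (3x3 intrinsics, pixels), "position" and "orientation" of the camera in the world. Camera axes: x right, y up, looking along -z (the intrinsics and any distortion apply to the point x, -y, -z); pixel columns grow to the right and rows downward; lengths in mm; the calibration is good to about 2 mm. A picture is of the moment at which its call begins. There is no depth.
- ctrl.close_job(): hands the job in; it is judged then, once.
The state is a dict: "t": time; "qpos": joint angles; "dq": joint speeds; "joint_torque": joint torques, N m; "tcp_pos": TCP position; "eef_rot": TCP orientation; "contact_force": force on the tool from outside, world axes, zero at the start; "moment": the same for the moment, N m; "width": finger opening in mm; "grip_force": force on a finger pad.
Only numpy, scipy, OpenCV 4.12 (cv2) and the standard library are available. Lean on these libraries where they do the work, as an engineer would, in place of code of your own. Each camera call takes 0.05 s, during which the arm holds its last target. There are 200 camera calls.

## Task

Clear the blue jig by nesting the parts pots in the large blue one, which stays where it stands: first the yellow pot into the blue one, then the red pot into the yellow one, each standing on the floor of the next. Then pick up the transformer bracket by its balance point and hold it level about 100 mm above the jig's bed, its round foot over the jig's post and its transformer over the jig's rubber pad, so that I can fit washers on the post: finish while still holding it there. Don't disturb the other tools and parts on the bench or tip a pot over.

Things in the scene. Friction and masses are not known exactly. Their poses are not given: they have to be found in the camera images.
- pot_l_mid (a point): large blue open round pot, plain cylinder, 92 mm outside diameter, 40 mm high, wall 4 mm, floor 3 mm thick; mass about 0.12 kg. Point: on its axis, half-way up (20 mm above its underside); z up. It stands on the wooden pot board (12 mm thick).
- pot_m_mid (a point): medium yellow open round pot, 66 mm outside diameter, 58 mm high, wall 4 mm, floor 3 mm; about 0.08 kg. Point: on its axis, half-way up (29 mm above its underside); z up. It stands on the pot board or on the jig's bed. Nested in the blue pot it is 21 mm proud of the blue rim (fingertips holding only its top clear that rim), with 9 mm of play all round.
- pot_s_mid (a point): small red open round pot, 44 mm outside diameter, 76 mm high, wall 4 mm, floor 3 mm; about 0.05 kg. Point: on its axis, half-way up (38 mm above its underside); z up. It stands on the other of those two places. Nested in the yellow pot it stands 21 mm proud of the yellow rim; 7 mm of play all round.
- bracket_mid (a point): transformer bracket, 222 mm long, 0.36 to 0.68 kg: aluminium spine 14 mm wide (y) along x, transformer at +x end, foot at -x end; z up. Point: mid-length, on the spine's centre line, 26 mm above the underside (spine: 14 to 38 mm up). BALANCE POINT: on the spine at x = +34 mm from here, 33 mm from the transformer's near face; grip there across the 14 mm width, within 15 mm along it.
- bracket_foot (a point): centre of the underside of the bracket's round aluminium foot (28 mm diameter, 38 mm high), 97 mm from bracket_mid towards -x and 26 mm below it; axes as bracket_mid
- bracket_core (a point): centre of the underside of the bracket's transformer, a steel-and-copper block 44 mm long (x), 56 mm wide (y), 48 mm high; 89 mm from bracket_mid towards +x and 26 mm below it; axes as bracket_mid. Foot and transformer rest on the bench, the spine between them is clear of it.
- jig_post (a point): tip of the jig's thin steel post (8 mm diameter, 30 mm tall above the bed, 22 mm collar 6 mm high). The jig is fixed: a blue flat bed 270 x 100 mm, top 12 mm above the bench, lying along its x axis; the post is near its -x end. Axes: x along the jig from post to pad, z up.
- jig_pad (a point): centre of the top of the jig's black rubber pad (46 x 56 mm, top 18 mm above the bench), 186 mm from the post along the jig's x axis, between two upright aluminium lugs that rise to 36 mm above the bench. Axes as jig_post.
- pump_mid (a point): bystander: desoldering pump, aluminium tube with blue end, 205 mm long along its x axis, 20 mm thick, lying on the bench; point about its middle
- driver_grip (a point): bystander: screwdriver lying on the bench along its x axis; point on its handle
- spool_mid (a point): bystander: spool of solder standing on the bench, 56 mm diameter, 42 mm high; point at its centre
- flux_mid (a point): bystander: small amber flux jar, 40 mm diameter, 55 mm high; point at its centre
- pcb_mid (a point): bystander: green circuit board 100 x 75 mm, up to 19 mm high, lying flat; point at its middle

How it is judged:
By the outcome, as a careful person would: the job done as asked, in the order asked, and still so for the second after the job is handed in, while the arm keeps its last pose, push and grip.
It also fails if it takes over 67 s, if anything falls off the work surface, if the arm or the gripper's body presses on something with over 40 N, if the wrist force passes 120 N, or if a joint passes its speed limit or range.

## Working session

There is one attempt and no reset: what is moved stays moved. The work goes in short steps, Python scripts to look and compute and a shell command to move; the robot and the scene stay as the last step left them, time stands still between calls to the robot, and variables do not carry over. Pictures are saved under pics/ and viewed, at most 11 in all, crops included, and the job is handed in when it is done.

```bash
ls; mkdir -p pics; cat > h.py <<'E'
import numpy as np,cv2,pickle
from scipy.spatial.transform import Rotation as R
def grab(n,tag):
    from plant import ctrl
    f=ctrl.grab_frame(n); pickle.dump(f,open(f'pics/{tag}.pkl','wb'))
    cv2.imwrite(f'pics/{tag}.png',np.ascontiguousarray(f['frame'][:,:,::-1])); return f
def load(tag): return pickle.load(open(f'pics/{tag}.pkl','rb'))
def px2w(f,uv,z):
    K=np.array(f['camera_matrix']);d=np.linalg.inv(K)@np.array([uv[0],uv[1],1.])
    d=R.from_quat(f['orientation']).apply([d[0],-d[1],-d[2]]);p=np.array(f['position'])
    return p+d*(z-p[2])/d[2]
def w2px(f,P):
    c=R.from_quat(f['orientation']).inv().apply(np.array(P)-np.array(f['position']))
    u=np.array(f['camera_matrix'])@np.array([c[0],-c[1],-c[2]]);return u[:2]/u[2]
def rel(p,yaw=None):
    """tool-frame shift from current tcp to p"""
    from plant import ctrl
    s=ctrl.get_state();r=R.from_quat(s['eef_rot'])
    return r.inv().apply(np.array(p)-np.array(s['tcp_pos'])).round(1)
E
python3 - <<'E'
from h import *
from plant import ctrl
for n in("top","scene"):
    f=grab(n,n);print(f['position'],f['orientation'],f['camera_matrix'],[k for k in f])
s=ctrl.get_state();print(s);print(R.from_quat(s['eef_rot']).as_matrix().round(3))
E
```

```text
pics
[ 378.26525912  -38.13421746 1202.24332389] [ 0.05271628 -0.05280082 -0.69712707  0.71305464] [[500.81607368   0.         321.89625202]
 [  0.         500.81607368 231.84952532]
 [  0.           0.           1.        ]] ['frame', 'camera_matrix', 'position', 'orientation']
[1166.81528316  562.27251463 1131.0304586 ] [0.12666598 0.30474654 0.87623353 0.35114112] [[618.42034424   0.         318.8054082 ]
 [  0.         618.42034424 235.30602333]
 [  0.           0.           1.        ]] ['frame', 'camera_matrix', 'position', 'orientation']
{'t': 0.1, 'qpos': array([-1.26760211,  0.332795  , -0.06468546,  1.46085364,  0.02161595,
        1.34992787, -0.08846619]), 'dq': array([-5.64861615e-04, -3.25873510e-03,  4.07176420e-04,  3.25837777e-05,
        2.26191932e-04, -2.01077058e-04,  1.00146683e-03]), 'joint_torque': array([ 1.63981131e-03, -6.26745057e+01,  4.92694729e-02, -3.92426562e+01,
        1.62481796e-02,  7.11640823e-03,  3.15968077e-05]), 'tcp_pos': array([199.95284455, 591.81956925, 252.60575445]), 'eef_rot': array([ 1.62156537e-01,  9.86764837e-01, -6.40752249e-04, -6.48211227e-05]), 'contact_force': array([-0.76524499,  0.25858072,  0.12122811]), 'moment': array([ 0.00822447, -0.01917224,  0.07520327]), 'grip_force': 0.0, 'width': 85.48295075008264}
[[-0.947  0.32  -0.   ]
 [ 0.32   0.947 -0.001]
 [-0.    -0.001 -1.   ]]
```

View pics/top.png

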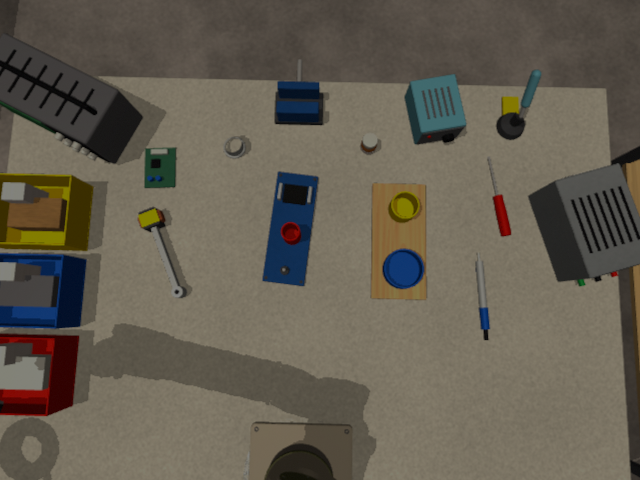

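View pics/scene.png

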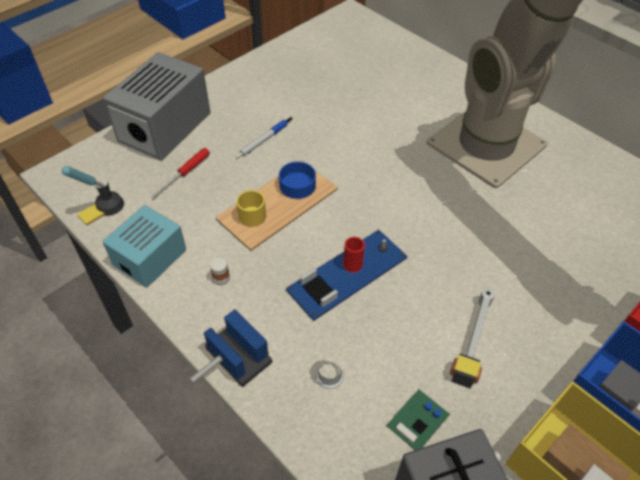

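The top view shows the red pot on the jig at (290,232), yellow at (404,206) and blue at (403,268) on the board. The bracket runs from its transformer (151,218) to its foot (179,292), and the jig from its post (285,270) to its pad (295,194).

```bash
cat >> h.py <<'E'
from scipy.optimize import minimize
def potfit(f,box,test,r,z0,z1,guess):
    hsv=cv2.cvtColor(f['frame'],cv2.COLOR_RGB2HSV);m=test(hsv).astype(np.uint8)
    b=np.zeros_like(m);x0,y0,x1,y1=box;b[y0:y1,x0:x1]=m[y0:y1,x0:x1]
    n,l,st,c=cv2.connectedComponentsWithStats(b);k=1+np.argmax(st[1:,4])
    p=np.argwhere(l==k)[:,::-1].astype(np.int32);h=cv2.convexHull(p).astype(np.float32)
    def cen(h): M=cv2.moments(h);return np.array([M['m10'],M['m01']])/M['m00'],M['m00']
    t,A=cen(h);a=np.linspace(0,2*np.pi,60)
    def pred(q):
        P=[w2px(f,[q[0]+r*np.cos(i),q[1]+r*np.sin(i),z]) for z in(z0,z1) for i in a]
        return cen(cv2.convexHull(np.array(P,np.float32)))
    s=minimize(lambda q:((pred(q)[0]-t)**2).sum(),guess,method='Nelder-Mead')
    return s.x.round(1),s.fun.round(3),A,pred(s.x)[1]
red=lambda h:((h[...,0]<8)|(h[...,0]>172))&(h[...,1]>150)&(h[...,2]>50)
yel=lambda h:(h[...,0]>22)&(h[...,0]<34)&(h[...,1]>150)&(h[...,2]>50)
blu=lambda h:(h[...,0]>100)&(h[...,0]<125)&(h[...,1]>150)&(h[...,2]>40)
E
python3 - <<'E'
from h import *
f=load('top')
print('Y',potfit(f,(375,185,425,228),yel,33,12,70,px2w(f,(404,206),60)[:2]))
print('B',potfit(f,(375,240,426,295),blu,46,12,52,px2w(f,(403,268),50)[:2]))
print('R',potfit(f,(270,210,310,250),red,22,12,88,px2w(f,(290,232),88)[:2]))
a=cv2.imread('pics/top.png')
c1=cv2.resize(a[195:305,120:200],None,fx=5,fy=5,interpolation=cv2.INTER_CUBIC)
c2=cv2.resize(a[165:290,255:325],None,fx=4.4,fy=4.4,interpolation=cv2.INTER_CUBIC)[:550]
cv2.imwrite('pics/c.png',np.hstack([c1,c2]));print(c1.shape,c2.shape)
E
```

```text
Y (array([ 617.8, -227.4]), np.float64(0.0), 718.0, 778.4722189644817)
B (array([ 471.7, -227. ]), np.float64(0.0), 1211.0, 1338.358278093161)
R (array([547.2,  35.9]), np.float64(0.0), 322.0, 377.19190832111053)
(550, 400, 3) (550, 308, 3)
```

View pics/c.png

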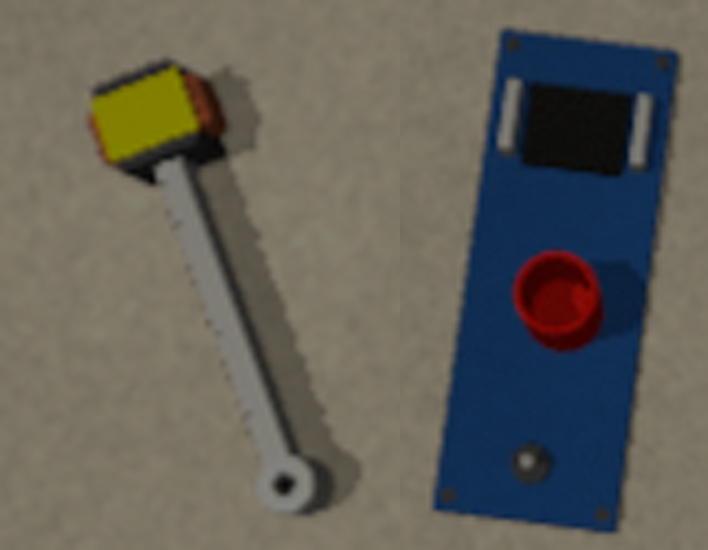

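The crop shows the foot's hole at (286,485) and the transformer's yellow top at (147,115). The jig's post tip is at (524,460) and its pad centre at (578,128).

```bash
python3 - <<'E'
from h import *
f=load('top')
F=px2w(f,(120+286.5/5-.5,195+485.5/5-.5),38);C=px2w(f,(120+147.5/5-.5,195+115.5/5-.5),48)
P=px2w(f,(255+124/4.4-.5,165+460/4.4-.5),42);D=px2w(f,(255+178/4.4-.5,165+128/4.4-.5),18)
for n,a,b in(('br',F,C),('jig',P,D)):
    d=(b-a)[:2];print(n,a.round(1),b.round(1),np.linalg.norm(d).round(1),np.degrees(np.arctan2(d[1],d[0])).round(2))
for n,p in(('yel',[617.8,-227.4,250]),('via',[617.8,-227.4,250])):print(n,rel(p))
E
```

```text
br [406.4 295.4  38. ] [576.5 368.8  48. ] 185.2 23.34
jig [463.7  52.6  42. ] [648.5  31.   18. ] 186.1 -6.66
yel [-658.  -642.4    3.5]
via [-658.  -642.4    3.5]
```

```bash
r='x'; python3 -m handwheel '-26 -26 0 0 0 0; -53 -51 0 0 0 0; -79 -77 0 0 0 0; -105 -103 0 0 0 0; -132 -128 0 0 0 0' 0 30
python3 -m handwheel '-26 -26 0 0 0 0; -53 -51 0 0 0 0; -79 -77 0 0 0 0; -105 -103 0 0 0 0; -132 -128 0 0 0 0'
python3 -m handwheel '-26 -26 0 0 0 0; -53 -51 0 0 0 0; -79 -77 0 0 0 0; -105 -103 0 0 0 0; -132 -128 0 0 0 0'
python3 -m handwheel '-26 -26 0 0 0 0; -53 -51 0 0 0 0; -79 -77 0 0 0 0; -105 -103 0 0 0 0; -132 -128 0 0 0 0'
python3 -m handwheel '-26 -26 0 0 0 0; -53 -51 0 0 0 0; -79 -77 0 0 0 0; -105 -103 0 0 0 0; -130 -130 0 0 0 0'
python3 - <<'E'
from h import *
from plant import ctrl
s=ctrl.get_state();print(ctrl.tips_ahead,s['qpos'].round(2),s['t'])
print(R.from_quat(s['eef_rot']).as_matrix().round(3))
print(rel([617.8,-227.4,150]))
f=grab('wrist','w1')
print([w2px(f,[617.8,-227.4,70]).round(), w2px(f,[471.7,-227,52]).round()])
E
```

```text
t: 0.52
tcp_pos: [284.4, 426.8, 252.9]
eef_rot: [0.162, 0.987, -0.0, -0.0]
contact_force: [0.8, 0.9, 0.6]
width: 85.1
grip_force: 0.0
t: 0.93
tcp_pos: [368.4, 263.2, 253.1]
eef_rot: [0.162, 0.987, 0.0, -0.0]
contact_force: [0.7, 0.6, 1.2]
width: 85.5
grip_force: 0.0
t: 1.35
tcp_pos: [452.5, 99.7, 253.3]
eef_rot: [0.162, 0.987, 0.0, -0.0]
contact_force: [1.1, 0.7, 0.6]
width: 85.2
grip_force: 0.0
t: 1.77
tcp_pos: [536.6, -63.8, 253.3]
eef_rot: [0.162, 0.987, 0.0, 0.0]
contact_force: [0.3, 0.4, -0.8]
width: 85.5
grip_force: 0.0
t: 2.18
tcp_pos: [618.7, -227.8, 252.6]
eef_rot: [0.162, 0.987, 0.0, -0.0]
contact_force: [0.5, 0.5, 0.7]
width: 85.5
grip_force: 0.0
22.0 [-0.19  0.47  0.67  1.39 -0.29  1.38  1.73] 2.1833
[[-0.948  0.319 -0.001]
 [ 0.319  0.948  0.   ]
 [ 0.001  0.    -1.   ]]
[8.000e-01 1.000e-01 1.026e+02]
[array([319., 219.]), array([254.,  26.])]
```

View pics/w1.png

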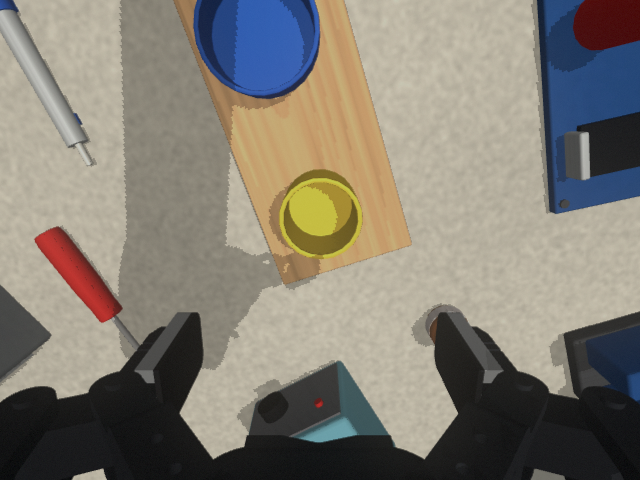

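Wrist view: the yellow rim centre is at (320,218), matching the prediction, and the blue rim centre is at about (257,33). The open fingertips are visible near (202,315) and (436,315), so I'll use them to check the real tip reach.

```bash
python3 - <<'E'
from h import *
from plant import ctrl
f=load('w1');s=ctrl.get_state();r=R.from_quat(s['eef_rot']);t=s['tcp_pos']
print('cam in tool',r.inv().apply(np.array(f['position'])-t).round(1))
for z in (3,9,15,22):
  print(z,[tuple(w2px(f,r.apply([x,y,z])+t).round().astype(int)) for x in(-11,11) for y in(-42.7,42.7)])
E
```

```text
cam in tool [  76.2    6.  -121.6]
3 [(np.int64(180), np.int64(372)), (np.int64(416), np.int64(373)), (np.int64(174), np.int64(317)), (np.int64(421), np.int64(318))]
9 [(np.int64(185), np.int64(362)), (np.int64(412), np.int64(363)), (np.int64(180), np.int64(309)), (np.int64(417), np.int64(310))]
15 [(np.int64(190), np.int64(353)), (np.int64(409), np.int64(354)), (np.int64(185), np.int64(302)), (np.int64(413), np.int64(303))]
22 [(np.int64(195), np.int64(344)), (np.int64(405), np.int64(344)), (np.int64(191), np.int64(294)), (np.int64(409), np.int64(295))]
```

```bash
python3 -m handwheel '1 0 40 0 0 0; 1 0 80 0 0 0; 1 0 120 0 0 0; 1 0 155 0 0 0; 1 0 180 0 0 0'
python3 -m handwheel '0 0 0 0 0 0; 0 0 0 0 0 0; 0 0 0 0 0 0; 0 0 0 0 0 0; 0 0 0 0 0 0' 1 30
python3 -m handwheel '0 0 0 0 0 0; 0 0 0 0 0 0; 0 0 0 0 0 0; 0 0 0 0 0 0; 0 0 0 0 0 0'
python3 -m handwheel '0 0 -15 0 0 0; 0 0 -40 0 0 0; 0 0 -65 0 0 0; 0 0 -85 0 0 0; 0 0 -90 0 0 0'
python3 - <<'E'
from h import *
print(rel([471.7,-227.,160]))
E
```

```text
t: 2.65
tcp_pos: [615.2, -225.5, 69.2]
eef_rot: [0.162, 0.987, 0.0, -0.002]
contact_force: [0.6, 0.2, -0.0]
width: 85.3
grip_force: 0.0
t: 3.07
tcp_pos: [618.0, -226.7, 75.3]
eef_rot: [0.162, 0.987, -0.0, 0.002]
contact_force: [0.3, 0.2, -0.3]
width: 63.3
grip_force: 38.0
t: 3.48
tcp_pos: [617.0, -226.3, 73.3]
eef_rot: [0.162, 0.987, 0.0, 0.0]
contact_force: [0.0, 0.3, -0.4]
width: 63.2
grip_force: 38.0
t: 3.9
tcp_pos: [618.4, -227.4, 168.2]
eef_rot: [0.162, 0.987, -0.0, 0.003]
contact_force: [0.1, -0.4, -0.1]
width: 63.5
grip_force: 38.0
[139.1 -46.7   7.4]
```

```bash
python3 -m handwheel '20 -7 0 0 0 0; 55 -18 0 0 0 0; 95 -32 0 0 0 0; 125 -42 0 0 0 0; 139 -46 0 0 0 0'
python3 -m handwheel '0 0 0 0 0 0; 0 0 0 0 0 0; 0 0 0 0 0 0; 0 0 0 0 0 0; 0 0 0 0 0 0'
python3 - <<'E'
from h import *
w=grab('wrist','w2');t=grab('top','t2')
print(rel([471.7,-227.,160]))
a=cv2.imread('pics/t2.png')[140:340,320:470]
cv2.imwrite('pics/c2.png',np.hstack([cv2.imread('pics/w2.png')[:400,120:520],cv2.resize(a,(300,400))]))
E
```

```text
t: 4.32
tcp_pos: [466.3, -226.1, 162.8]
eef_rot: [0.164, 0.987, 0.001, -0.001]
contact_force: [-0.1, -0.9, -0.1]
width: 63.5
grip_force: 38.0
t: 4.73
tcp_pos: [471.3, -225.4, 163.2]
eef_rot: [0.162, 0.987, -0.0, -0.0]
contact_force: [-0.0, 0.4, -0.4]
width: 63.6
grip_force: 38.0
[-1.2 -1.2  3.1]
```

View pics/c2.png

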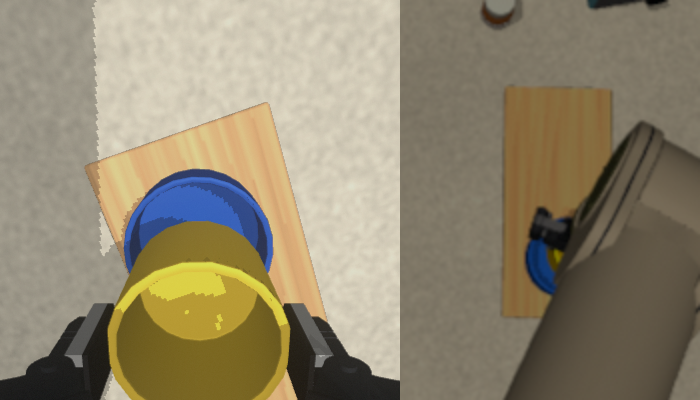

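The wrist view shows the yellow pot held upright: rim spans 108–290 in crop columns, its near-wall top at row 262. The blue rim spans 124–273 with its top at row 170.

```bash
cat >> h.py <<'E'
from scipy.optimize import least_squares
def rimfit(f,r,z,l,ri,top,g):
    """rim circle from left/right columns and top row"""
    a=np.linspace(0,2*np.pi,120)
    def e(q):
        P=np.array([w2px(f,[q[0]+r*np.cos(i),q[1]+r*np.sin(i),z]) for i in a])
        return [P[:,0].min()-l,P[:,0].max()-ri,P[:,1].min()-top]
    s=least_squares(e,g,diff_step=1e-3);return s.x.round(1),s.fun.round(1)
E
python3 - <<'E'
from h import *
f=load('w2')
print('blue',rimfit(f,46,52,244,393,170,[471.,-227]))
print('yel',rimfit(f,33,161,228,410,262,[471.,-227]))
from plant import ctrl
s=ctrl.get_state();print(s['tcp_pos'],s['eef_rot'])
E
```

```text
blue (array([ 470.3, -225.2]), array([-1.2,  1.2,  0.1]))
yel (array([ 474.2, -226.3]), array([-3.4,  3.4,  0.5]))
[ 470.95860415 -225.43882815  163.07396272] [ 1.62012177e-01  9.86788697e-01 -2.43951960e-04 -2.47989912e-04]
```

```bash
python3 -m handwheel '2 0 25 0 0 0; 2 0 50 0 0 0; 2 0 68 0 0 0; 2 0 80 0 0 0; 2 0 84 0 0 0'
python3 -m handwheel '0 0 1 0 0 0; 0 0 2 0 0 0; 0 0 2 0 0 0; 0 0 2 0 0 0; 0 0 2 0 0 0'
python3 - <<'E'
from h import *
grab('wrist','w3');print(rel([471,-226,76]))
E
```

```text
t: 5.25
tcp_pos: [467.9, -224.5, 77.5]
eef_rot: [0.162, 0.987, -0.0, -0.001]
contact_force: [-0.5, 0.0, -0.6]
width: 63.0
grip_force: 38.0
t: 5.67
tcp_pos: [469.2, -224.9, 78.0]
eef_rot: [0.162, 0.987, 0.0, 0.001]
contact_force: [0.1, 0.2, -0.4]
width: 63.3
grip_force: 38.0
[-2.2 -0.4  1.9]
```

View pics/w3.png

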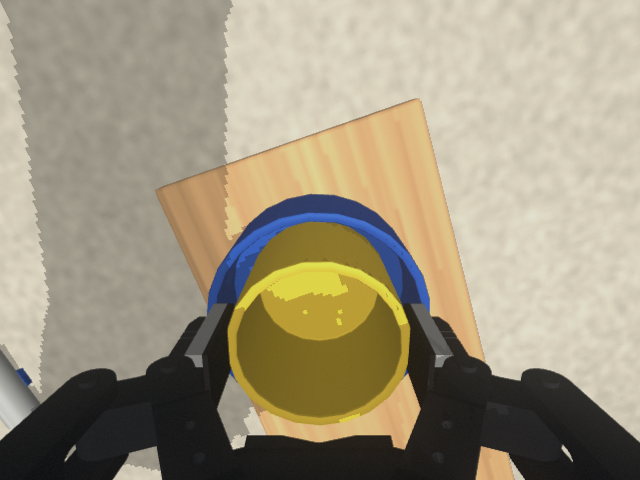

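The yellow pot is inside the blue one, with both rims centred near column 319 and clear all round. I'll lower it the last 2 mm, release and lift.

```bash
python3 -m handwheel '0 0 1 0 0 0; 0 0 2 0 0 0; 0 0 2 0 0 0; 0 0 2 0 0 0; 0 0 2 0 0 0'
python3 -m handwheel '0 0 0 0 0 0; 0 0 0 0 0 0; 0 0 0 0 0 0; 0 0 0 0 0 0; 0 0 0 0 0 0' 0
python3 -m handwheel '0 0 -20 0 0 0; 0 0 -50 0 0 0; 0 0 -85 0 0 0; 0 0 -115 0 0 0; 0 0 -125 0 0 0'
python3 - <<'E'
from h import *
print(rel([547.2,35.9,200]))
E
```

```text
t: 6.13
tcp_pos: [469.1, -224.9, 75.6]
eef_rot: [0.162, 0.987, 0.0, 0.0]
contact_force: [0.0, 1.1, 4.8]
width: 63.4
grip_force: 38.7
t: 6.55
tcp_pos: [468.6, -224.7, 75.1]
eef_rot: [0.162, 0.987, 0.0, -0.0]
contact_force: [0.4, 0.3, 0.2]
width: 85.7
grip_force: 0.0
t: 6.97
tcp_pos: [470.1, -225.8, 204.5]
eef_rot: [0.162, 0.987, 0.0, 0.003]
contact_force: [0.5, -1.0, -0.4]
width: 85.7
grip_force: 0.0
[ 10.9 272.6   4.7]
```

```bash
python3 -m handwheel '1 30 0 0 0 0; 2 65 0 0 0 0; 3 95 0 0 0 0; 4 120 0 0 0 0; 5 140 0 0 0 0'
python3 -m handwheel '1 30 0 0 0 0; 2 65 0 0 0 0; 4 100 0 0 0 0; 6 125 0 0 0 0; 6 133 0 0 0 0'
python3 -m handwheel '0 0 0 0 0 0; 0 0 0 0 0 0; 0 0 0 0 0 0; 0 0 0 0 0 0; 0 0 0 0 0 0'
python3 - <<'E'
from h import *
f=grab('wrist','w4')
q=potfit(f,(100,0,540,479),red,22,12,88,[547.2,35.9]);print(q,rel([*q[0],95]))
t=grab('top','t4')
print('Y',potfit(t,(360,230,440,300),yel,33,52,73,[471.,-226]),'B',potfit(t,(375,240,426,295),blu,46,12,52,[471.,-226]))
E
```

```text
t: 7.38
tcp_pos: [509.1, -88.1, 199.9]
eef_rot: [0.161, 0.987, 0.0, -0.0]
contact_force: [1.1, -0.5, -0.5]
width: 85.4
grip_force: 0.0
t: 7.8
tcp_pos: [545.8, 42.5, 199.5]
eef_rot: [0.159, 0.987, 0.001, -0.001]
contact_force: [0.4, 1.3, 0.2]
width: 85.9
grip_force: 0.0
t: 8.22
tcp_pos: [545.5, 35.9, 200.4]
eef_rot: [0.163, 0.987, 0.0, 0.0]
contact_force: [-0.6, 0.0, 0.1]
width: 85.5
grip_force: 0.0
(array([547.4,  36.1]), np.float64(0.0), 4700.5, 5008.450707545038) [ -1.8   0.4 105.4]
Y (array([ 469.4, -224.4]), np.float64(0.0), 698.5, 707.6916234616656) B (array([ 471.7, -227. ]), np.float64(0.0), 1211.5, 1338.3477086701896)
```

```bash
python3 -m handwheel '-2 0 30 0 0 0; -2 0 60 0 0 0; -2 0 85 0 0 0; -2 0 100 0 0 0; -2 0 105 0 0 0'
python3 -m handwheel '0 0 0 0 0 0; 0 0 0 0 0 0; 0 0 0 0 0 0; 0 0 0 0 0 0; 0 0 0 0 0 0' 1 30
python3 -m handwheel '0 0 0 0 0 0; 0 0 0 0 0 0; 0 0 0 0 0 0; 0 0 0 0 0 0; 0 0 0 0 0 0'
python3 -m handwheel '0 0 -15 0 0 0; 0 0 -45 0 0 0; 0 0 -80 0 0 0; 0 0 -105 0 0 0; 0 0 -110 0 0 0'
python3 - <<'E'
from h import *
print(rel([470,-225.2,205]))
E
```

```text
t: 8.73
tcp_pos: [546.0, 36.2, 92.8]
eef_rot: [0.162, 0.987, -0.001, -0.002]
contact_force: [-0.5, 0.3, 0.6]
width: 85.2
grip_force: 0.0
t: 9.15
tcp_pos: [548.6, 36.7, 96.9]
eef_rot: [0.162, 0.987, 0.001, 0.001]
contact_force: [-0.9, -0.4, 6.3]
width: 42.4
grip_force: 30.2
t: 9.57
tcp_pos: [548.6, 36.7, 96.9]
eef_rot: [0.162, 0.987, 0.001, 0.001]
contact_force: [-1.3, -0.5, 6.5]
width: 42.6
grip_force: 30.2
t: 9.98
tcp_pos: [549.7, 36.7, 210.6]
eef_rot: [0.162, 0.987, 0.002, 0.003]
contact_force: [1.4, 0.0, 0.0]
width: 42.3
grip_force: 30.8
[  -8.4 -273.7    4.4]
```

```bash
python3 -m handwheel '-1 -25 0 0 0 0; -2 -60 0 0 0 0; -4 -95 0 0 0 0; -5 -120 0 0 0 0; -5 -140 0 0 0 0'
python3 -m handwheel '-1 -25 0 0 0 0; -2 -60 0 0 0 0; -3 -95 0 0 0 0; -3 -120 0 0 0 0; -3 -134 0 0 0 0'
python3 -m handwheel '0 0 0 0 0 0; 0 0 0 0 0 0; 0 0 0 0 0 0; 0 0 0 0 0 0; 0 0 0 0 0 0'
python3 - <<'E'
from h import *
f=grab('wrist','w5');print(rel([470,-225.2,103]))
E
```

```text
t: 10.4
tcp_pos: [506.6, -100.1, 205.5]
eef_rot: [0.163, 0.987, 0.0, 0.0]
contact_force: [1.0, -0.0, -0.5]
width: 42.2
grip_force: 30.8
t: 10.82
tcp_pos: [465.8, -228.9, 205.6]
eef_rot: [0.164, 0.986, -0.0, 0.0]
contact_force: [0.2, -0.9, -0.5]
width: 42.5
grip_force: 30.8
t: 11.23
tcp_pos: [467.9, -224.3, 205.2]
eef_rot: [0.161, 0.987, 0.0, -0.0]
contact_force: [0.3, 0.0, -0.8]
width: 42.3
grip_force: 30.8
[ -2.3  -0.  102.2]
```

View pics/w5.png

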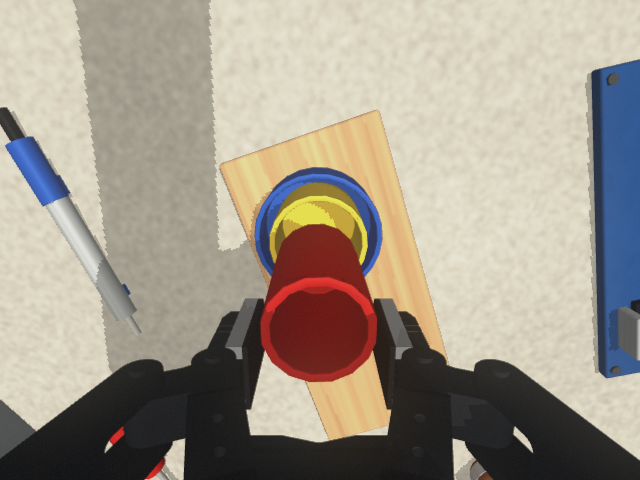

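The red pot is held upright. The yellow rim spans columns 270–369 with its top at row 196, and the red rim spans 260–377 with its top at row 277, so both are centred on column 319.

```bash
python3 - <<'E'
from h import *
f=load('w5')
a=rimfit(f,33,73,270,369,196,[470.,-225]);b=rimfit(f,22,205.2-8.5,260,377,277,[470.,-225]);print(a,b)
w=load('w4')
from plant import ctrl
r=R.from_quat(ctrl.get_state()['eef_rot']);print('shift',r.inv().apply([*(a[0]-b[0]),0]).round(1))
E
```

```text
(array([ 472.8, -225.2]), array([-0.3,  0.3,  0. ])) (array([ 467.7, -224.3]), array([-2.1,  2.1,  0.2]))
shift [-5.1  0.8  0. ]
```

```bash
python3 -m handwheel '-3 0 25 0 0 0; -3.5 0 50 0 0 0; -3.5 0 72 0 0 0; -3.5 0 88 0 0 0; -3.5 0 97 0 0 0'
python3 -m handwheel '0 0 1 0 0 0; 0 0 2 0 0 0; 0 0 2 0 0 0; 0 0 2 0 0 0; 0 0 2 0 0 0'
python3 -m handwheel '0 0 1 0 0 0; 0 0 2 0 0 0; 0 0 3 0 0 0; 0 0 3 0 0 0; 0 0 3 0 0 0'
```

```text
t: 11.7
tcp_pos: [470.1, -225.6, 106.3]
eef_rot: [0.162, 0.987, 0.0, -0.001]
contact_force: [0.1, -0.2, -0.5]
width: 42.2
grip_force: 30.8
t: 12.12
tcp_pos: [471.3, -226.7, 107.1]
eef_rot: [0.162, 0.987, 0.0, 0.001]
contact_force: [0.3, -0.0, -0.1]
width: 42.2
grip_force: 30.8
t: 12.53
tcp_pos: [470.7, -226.5, 103.2]
eef_rot: [0.162, 0.987, 0.0, -0.0]
contact_force: [-0.5, 0.1, -1.0]
width: 42.3
grip_force: 30.8
```

```bash
python3 -m handwheel '0 0 0.5 0 0 0; 0 0 1 0 0 0; 0 0 1.5 0 0 0; 0 0 1.5 0 0 0; 0 0 1.5 0 0 0'
```

```text
t: 12.95
tcp_pos: [471.4, -226.9, 102.9]
eef_rot: [0.162, 0.987, 0.0, 0.001]
contact_force: [-2.8, 0.6, 11.9]
width: 42.4
grip_force: 31.8
```

```bash
python3 -m handwheel '0 0 -1 0 0 0; 0 0 -1 0 0 0; 0 0 -1 0 0 0; 0 0 -1 0 0 0; 0 0 -1 0 0 0' 0
python3 -m handwheel '0 0 -20 0 0 0; 0 0 -50 0 0 0; 0 0 -85 0 0 0; 0 0 -115 0 0 0; 0 0 -125 0 0 0'
python3 - <<'E'
from h import *
t=grab('wrist','w6')
print('Y',potfit(load('w6'),(160,0,480,440),yel,33,55,73,[471.,-226]),'R',potfit(load('w6'),(160,0,480,440),red,22,60,94,[471.,-226]))
print(rel([526.3,347.1,210]))
E
```

```text
t: 13.37
tcp_pos: [470.6, -226.5, 102.6]
eef_rot: [0.162, 0.987, 0.0, -0.0]
contact_force: [-0.1, -0.3, -0.4]
width: 85.1
grip_force: 0.0
t: 13.78
tcp_pos: [472.0, -227.5, 231.9]
eef_rot: [0.162, 0.987, 0.0, 0.003]
contact_force: [0.1, -0.1, 0.2]
width: 85.4
grip_force: 0.0
Y (array([ 469.8, -225.2]), np.float64(0.0), 6606.0, 6599.117079433752) R (array([ 468.4, -226.9]), np.float64(0.0), 3771.0, 3707.407468898222)
[132.9 561.5  21.8]
```

View pics/w6.png

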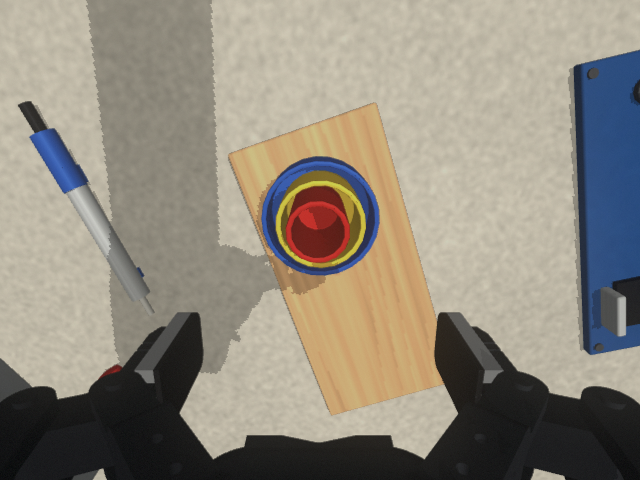

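All three pots are nested: red rim at (318,231) inside yellow (320,223) inside blue (320,215), upright and clear of each other.

```bash
python3 -m handwheel '6 28 0 0 0 0; 15 65 1 0 0 0; 24 105 2 0 0 0; 33 144 4 0 0 0; 42 183 6 0 0 0'
python3 -m handwheel '9 39 1 0 0 0; 18 78 2 0 0 0; 27 117 4 0 0 0; 36 155 6 0 0 0; 45 190 7 0 0 0'
python3 -m handwheel '9 39 1 0 0 0; 18 78 2 0 0 0; 27 117 4 0 0 0; 38 160 6 0 0 0; 45 188 7 0 0 0'
python3 -m handwheel '0 0 0 0 0 -0.1; 0 0 0 0 0 -0.2; 0 0 0 0 0 -0.3; 0 0 0 0 0 -0.4; 0 0 0 0 0 -0.5'
python3 -m handwheel '0 0 0 0 0 -0.1; 0 0 0 0 0 -0.2; 0 0 0 0 0 -0.233; 0 0 0 0 0 -0.233; 0 0 0 0 0 -0.233'
python3 - <<'E'
from h import *
from plant import ctrl
s=ctrl.get_state();print(s['qpos'].round(2),R.from_quat(s['eef_rot']).as_matrix().round(3),rel([526.3,347.1,30]))
f=grab('wrist','w7');print(w2px(f,[406.4,295.4,38]),w2px(f,[576.5,368.8,48]),w2px(f,[526.3,347.1,38]))
E
```

```text
t: 14.25
tcp_pos: [489.0, -37.8, 221.0]
eef_rot: [0.162, 0.987, 0.0, -0.0]
contact_force: [1.3, 0.1, -0.7]
width: 85.1
grip_force: 0.0
t: 14.67
tcp_pos: [507.0, 157.1, 213.4]
eef_rot: [0.162, 0.987, -0.0, -0.001]
contact_force: [0.8, -0.8, -0.1]
width: 85.7
grip_force: 0.0
t: 15.08
tcp_pos: [523.9, 350.8, 205.9]
eef_rot: [0.161, 0.987, -0.0, -0.001]
contact_force: [0.1, -0.2, -0.0]
width: 85.5
grip_force: 0.0
t: 15.5
tcp_pos: [524.8, 347.0, 206.2]
eef_rot: [-0.09, 0.996, -0.0, -0.001]
contact_force: [-0.7, -0.3, 0.3]
width: 85.5
grip_force: 0.0
t: 15.92
tcp_pos: [525.0, 347.0, 206.7]
eef_rot: [-0.201, 0.98, -0.0, -0.001]
contact_force: [-0.4, 0.1, 0.3]
width: 85.3
grip_force: 0.0
[-0.82  0.37  0.21  1.52 -0.08  1.26  1.38] [[-0.919 -0.395 -0.001]
 [-0.395  0.919 -0.001]
 [ 0.001 -0.    -1.   ]] [ -1.5  -0.4 176.7]
[317.98547501  32.9916836 ] [318.49030985 299.12277101] [318.3063714  226.54825327]
```

View pics/w7.png

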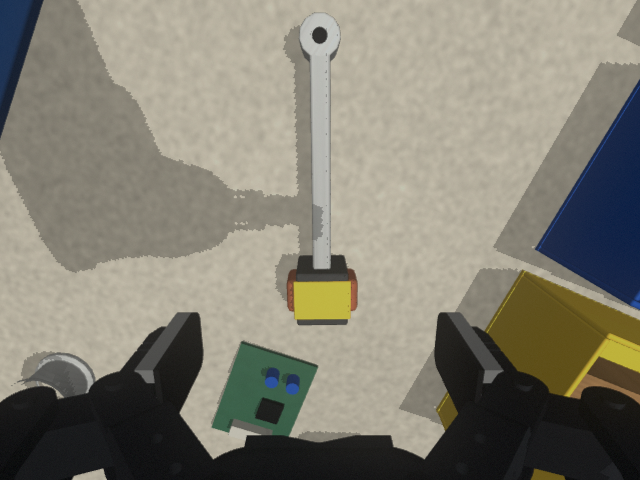

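The wrist view shows the bracket aligned with the tool: foot (320,35), transformer top (323,301), and the spine at column 321 near the balance row. That is within about 2 mm of the prediction.

```bash
python3 -m handwheel '-2 1 30 0 0 0; -3 1 65 0 0 0; -3 1 100 0 0 0; -3 1 130 0 0 0; -3 1 145 0 0 0'
python3 -m handwheel '0 0 10 0 0 0; 0 0 20 0 0 0; 0 0 28 0 0 0; 0 0 31 0 0 0; 0 0 31 0 0 0'
python3 -m handwheel '0 0 0 0 0 0; 0 0 0 0 0 0; 0 0 0 0 0 0; 0 0 0 0 0 0; 0 0 0 0 0 0' 1 90
python3 -m handwheel '0 0 0 0 0 0; 0 0 0 0 0 0; 0 0 0 0 0 0; 0 0 0 0 0 0; 0 0 0 0 0 0'
python3 -m handwheel '0 0 0 0 0 0; 0 0 0 0 0 0; 0 0 0 0 0 0; 0 0 0 0 0 0; 0 0 0 0 0 0'
```

```text
t: 16.38
tcp_pos: [525.6, 348.0, 58.2]
eef_rot: [-0.202, 0.979, -0.001, -0.002]
contact_force: [0.3, -1.1, -0.3]
width: 85.4
grip_force: 0.0
t: 16.8
tcp_pos: [527.6, 349.4, 31.7]
eef_rot: [-0.202, 0.979, 0.0, 0.0]
contact_force: [0.3, 0.3, 0.8]
width: 85.3
grip_force: 0.0
t: 17.22
tcp_pos: [527.7, 349.4, 32.2]
eef_rot: [-0.202, 0.979, 0.0, 0.0]
contact_force: [0.9, -0.4, -0.6]
width: 25.6
grip_force: 0.0
t: 17.63
tcp_pos: [527.8, 349.4, 32.3]
eef_rot: [-0.202, 0.979, 0.0, 0.0]
contact_force: [-1.6, -0.5, 5.6]
width: 12.4
grip_force: 88.9
t: 18.05
tcp_pos: [527.8, 349.5, 32.3]
eef_rot: [-0.202, 0.979, 0.0, 0.0]
contact_force: [-1.3, -1.1, 5.8]
width: 12.4
grip_force: 88.9
```

```bash
python3 -m handwheel '0 0 -5 0 0 0; 0 0 -15 0 0 0; 0 0 -30 0 0 0; 0 0 -45 0 0 0; 0 0 -60 0 0 0'
python3 -m handwheel '0 0 -15 0 0 0; 0 0 -30 0 0 0; 0 0 -45 0 0 0; 0 0 -55 0 0 0; 0 0 -60 0 0 0'
python3 -m handwheel '0 0 0 0 0 0; 0 0 0 0 0 0; 0 0 0 0 0 0; 0 0 0 0 0 0; 0 0 0 0 0 0'
python3 - <<'E'
from h import *
from plant import ctrl
s=ctrl.get_state();print(rel([594.3,37.3,148]),s['moment'],s['tcp_pos'],R.from_quat(s['eef_rot']).as_matrix().round(4))
grab('wrist','w8')
E
```

```text
t: 18.47
tcp_pos: [527.3, 349.0, 92.6]
eef_rot: [-0.202, 0.979, -0.0, -0.0]
contact_force: [-0.2, -0.6, -3.7]
width: 12.4
grip_force: 87.7
t: 18.88
tcp_pos: [528.0, 349.5, 153.6]
eef_rot: [-0.202, 0.979, 0.0, 0.001]
contact_force: [0.3, 0.1, -4.3]
width: 12.3
grip_force: 87.7
t: 19.3
tcp_pos: [527.3, 349.1, 151.0]
eef_rot: [-0.202, 0.979, -0.0, -0.001]
contact_force: [0.0, 0.5, -5.1]
width: 12.7
grip_force: 87.7
[  61.9 -312.8    3.1] [-0.04673515  0.04434968  0.08739021] [527.26913289 349.07564519 150.97284554] [[-9.182e-01 -3.961e-01 -1.000e-03]
 [-3.961e-01  9.182e-01 -8.000e-04]
 [ 1.200e-03 -3.000e-04 -1.000e+00]]
```

View pics/w8.png

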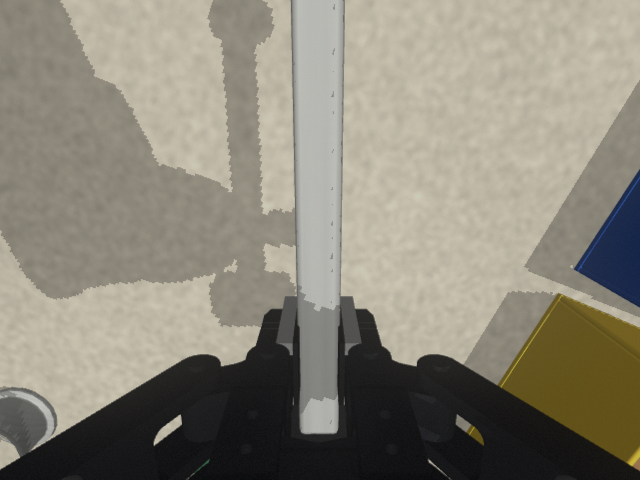

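The bracket is held straight and level, with the spine centred at column 319 and the moment close to zero.

```bash
python3 -m handwheel '3 -15 0 0 0 0.03; 9 -45 0 0 0 0.09; 15 -77 0 0 0 0.15; 22 -110 0 0 0 0.21; 28 -143 0 0 0 0.27'
python3 - <<'E'
from h import *
print(rel([594.3,37.3,147]))
E
```

```text
t: 19.77
tcp_pos: [558.5, 204.9, 151.7]
eef_rot: [-0.067, 0.998, -0.0, -0.0]
contact_force: [1.9, -0.1, -4.1]
width: 12.8
grip_force: 87.9
[ -13.1 -170.9    4.7]
```

```bash
python3 -m handwheel '-3 -32 1 0 0 0.06; -5 -64 2 0 0 0.12; -8 -96 3 0 0 0.18; -10 -124 4 0 0 0.23; -12 -145 4 0 0 0.252'
python3 - <<'E'
from h import *
from plant import ctrl
r=R.from_quat(ctrl.get_state()['eef_rot']).as_matrix();print(rel([594.3,37.3,146]),np.degrees(np.arctan2(-r[1,0],-r[0,0])))
E
```

```text
t: 20.18
tcp_pos: [590.3, 61.1, 147.7]
eef_rot: [0.061, 0.998, -0.001, 0.0]
contact_force: [1.6, -0.2, -4.4]
width: 12.4
grip_force: 88.0
[ -6.8 -23.1   1.7] -6.9380314018281615
```

```bash
python3 -m handwheel '-2 -8 1 0 0 0; -4 -16 1 0 0 0; -6 -21 2 0 0 0; -6 -23 2 0 0 0; -6 -23 2 0 0 0'
python3 -m handwheel '0 0 0 0 0 0; 0 0 0 0 0 0; 0 0 0 0 0 0; 0 0 0 0 0 0; 0 0 0 0 0 0'
python3 - <<'E'
from h import *
from plant import ctrl
s=ctrl.get_state();r=R.from_quat(s['eef_rot']).as_matrix();print(rel([594.3,37.3,144]),s['moment'],np.degrees(np.arctan2(-r[1,0],-r[0,0])),r.round(4))
f=grab('scene','s9');t=grab('top','t9')
for n,p in(('foot',[463.7,52.6,112]),('foottop',[463.7,52.6,150]),('core top',[648.5,31,160]),('post',[463.7,52.6,42]),('pad',[648.5,31,18])):print(n,w2px(f,p).round(),w2px(t,p).round())
a=cv2.imread('pics/s9.png')[130:360,240:460];b=cv2.imread('pics/t9.png')[140:320,230:360]
cv2.imwrite('pics/c9.png',np.hstack([cv2.resize(a,(440,460),interpolation=cv2.INTER_CUBIC),cv2.resize(b,(332,460),interpolation=cv2.INTER_CUBIC)]))
E
```

```text
t: 20.6
tcp_pos: [593.4, 41.9, 145.7]
eef_rot: [0.057, 0.998, 0.0, -0.0]
contact_force: [-0.3, 0.3, -4.3]
width: 12.4
grip_force: 88.0
t: 21.02
tcp_pos: [593.5, 41.7, 145.8]
eef_rot: [0.057, 0.998, 0.0, 0.0]
contact_force: [0.6, 0.8, -3.9]
width: 12.8
grip_force: 88.0
[-1.3 -4.3  1.8] [-0.01611089  0.03862927  0.00687535] -6.550999441486219 [[-9.935e-01  1.141e-01  1.000e-04]
 [ 1.141e-01  9.935e-01  2.000e-04]
 [-0.000e+00  2.000e-04 -1.000e+00]]
foot [387. 220.] [280. 267.]
foottop [388. 208.] [279. 265.]
core top [318. 248.] [292. 179.]
post [384. 240.] [283. 269.]
pad [317. 288.] [295. 194.]
```

View pics/c9.png

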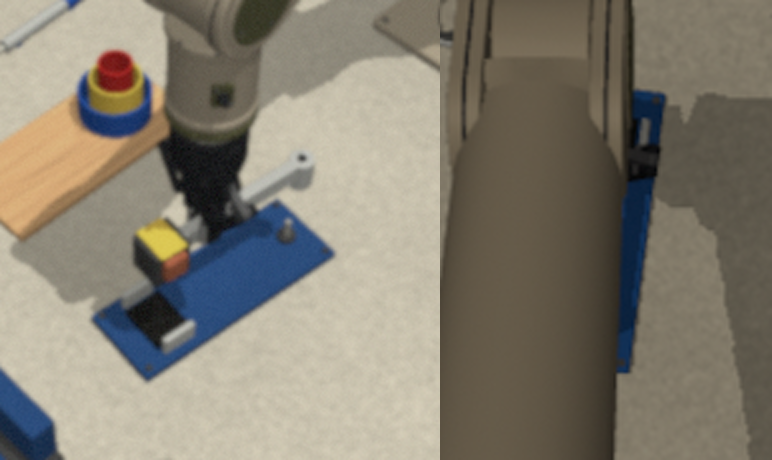

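The scene view shows the bracket over the jig: foot top at about (391,210) against (388,208) expected, transformer top (321,251) against (318,248). The nested pots are standing undisturbed. I'll take out the remaining 4 mm.

```bash
python3 -m handwheel '-0.5 -1.5 1 0 0 0; -1.3 -3 1.5 0 0 0; -1.3 -4.3 1.5 0 0 0; -1.3 -4.3 1.5 0 0 0; -1.3 -4.3 1.5 0 0 0'
python3 -m handwheel '0 0 0 0 0 0; 0 0 0 0 0 0; 0 0 0 0 0 0; 0 0 0 0 0 0; 0 0 0 0 0 0'
python3 - <<'E'
from h import *
f=grab('scene','s10')
hs=cv2.cvtColor(f['frame'],cv2.COLOR_RGB2HSV);m=yel(hs);m[:230]=0;m[270:]=0;m[:,:295]=0;m[:,345:]=0
y,x=np.nonzero(m);print('core top px',x.mean(),y.mean(),px2w(f,(x.mean(),y.mean()),160).round(1),rel([594.3,37.3,144]))
# foot hole: darkest pixel near prediction
g=cv2.resize(cv2.cvtColor(f['frame'],cv2.COLOR_RGB2GRAY)[203:217,382:400],None,fx=1,fy=1);print(g)
E
```

```text
t: 21.53
tcp_pos: [594.4, 36.7, 144.3]
eef_rot: [0.058, 0.998, 0.0, -0.0]
contact_force: [0.4, 0.7, -4.6]
width: 12.5
grip_force: 88.0
t: 21.95
tcp_pos: [594.4, 37.0, 144.3]
eef_rot: [0.057, 0.998, 0.0, 0.0]
contact_force: [0.6, 0.3, -4.5]
width: 12.5
grip_force: 88.0
core top px 318.9246031746032 248.89285714285714 [649.1  34.6 160. ] [0.1 0.3 0.3]
[[198 197 195 194 189 191 191 192 191 191 191 195 195 195 196 194 198 196]
 [199 197 193 191 192 191 192 189 190 193 195 196 195 195 195 195 195 195]
 [196 192 192 190 186 187 186 187 189 190 192 196 197 195 196 194 193 196]
 [189 192 190 185 176 168 162 163 172 183 192 192 195 196 196 195 197 197]
 [188 188 190 184 161 132 115 113 135 168 188 197 192 195 195 197 198 199]
 [181 184 193 181 154 112  79  69 105 148 182 192 192 192 191 194 194 192]
 [182 185 191 188 167 133 106  98 119 153 183 192 189 188 191 194 197 194]
 [186 189 193 194 185 170 156 144 152 170 187 189 188 183 190 196 195 195]
 [186 190 193 197 197 192 185 181 183 190 192 186 178 180 188 197 199 196]
 [188 188 189 190 187 190 188 190 188 184 178 171 166 174 191 196 198 199]
 [188 189 185 181 170 167 169 171 170 169 159 151 153 175 190 197 197 198]
 [187 180 172 156 142 135 134 143 143 139 133 133 151 174 187 193 196 196]
 [176 163 150 136 123 119 119 119 124 125 124 130 152 177 187 192 192 195]
 [152 138 129 122 118 115 116 119 121 123 124 132 155 177 187 191 190 193]]
```

```bash
python3 -c "
from plant import ctrl
print(ctrl.close_job())"
```

```text
the job is handed in; nothing more can be done
None
```

The job is handed in at 22 s: yellow is nested in blue, red is nested in yellow, and the bracket is held level about 100 mm above the jig's bed, its foot within about 1 mm of the post and its transformer within about 4 mm of the pad centre, going by the last camera check.

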